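# Pin the lift handle to a slide rack and hold the rack over the next staining dish

## Robot

A 6-joint arm with a two-finger parallel gripper is mounted at the origin on the work surface; the furniture and walls round the work are solid. World frame = base frame: x ahead of the robot, y to its left, z up, the work surface at z = 0. Lengths are in mm, angles in rad, forces in N, time in s.
With the tool pointing down it reaches from about 325 to 1000 mm from the base axis. Payload 5.1 kg.
Tool frame: the origin (TCP) lies on the mounting face of the last link; the fingertips stand 173 mm ahead of it and the grasp point (between the pads) lies 155 mm ahead of it; z points along the fingers, y is the line along which they close (so a half turn about z gives the same grasp; the last joint's range is limited). The gripper opens to 85 mm and grips with 20 to 120 N. Pads are 22 mm wide; open, the fingers measure 114 mm over their backs; the gripper's body (76 mm by 85 mm) begins 54 mm behind the grasp point. The pads swing forward as they close: fully open they stand 13 mm farther back than shut.
Start: joints at [1.091, 0.124, 1.65, -0, 1.367, -0.083], TCP at [251.225, 599.477, 404.722] pointing down, gripper open.
Joint ranges: [-2.61, 2.61], [-1.02, 2.33], [0.03, 2.71], [-1.35, 4.49], [0.32, 2.68], [-2.91, 2.91]. Speed limits (rad/s): [2.57, 2.57, 3.14, 3.14, 3.14, 3.14].

## Interface

Orientations are given as a unit quaternion [w, x, y, z].
In Python, from cell import r gives the robot as it stands.
- The arm moves only by the tool servo_tool, never from a script. Its argument "deltas" is a list of rows, each an object with "xyz": the shift along the tool's x, y, z in cm, a list of three; "spin": the turn about the tool's z in rad. A call has 1 to 8 rows; each row is the pose to reach, as a shift and turn from the pose commanded when the call began, along the tool's axes at that moment; what a row does not reach only later rows make up. A row lasts 1/12 s, in which the tool goes at most 41.7 mm and 7.16 degrees, less where a joint would pass 70% of its speed; a pose out of reach is approached as far as the arm can. A call with a gripper value outside its range is refused whole. "gripper" is the finger opening in cm, from 0 to 8.54, set as the call begins (left out, the last holds). The fingers move at their own pace and stop on an object; "newtons" is the grip in N (left out, the last holds). Time passes only in rows, so rows that repeat a pose let the fingers close. It gives the time, the measured TCP pose, the force, the opening and the grip force at its end, in the units of the state.
- r.read_state(): the state, without advancing time (a new reading comes with each control period).
- r.snapshot(name): name is "side" or "top" or "wrist"; returns (picture, depth): 480x640x3 uint8, red, green, blue; 480x640 float32, mm along the optical axis (not along the pixel's ray), 0 where there is no reading.
- r.camera_info(name): a dict with "vfov" (degrees; the focal length in pixels is half the picture's height over the tangent of half this angle, whatever the lens; pixels are square), "cx", "cy" (the principal point, pixels), "rvec" (rotation vector, rad) and "tvec" (3), from world to camera coordinates, as OpenCV has them. Camera axes: x right, y down, z forward; pixel columns grow to the right and rows downward; lengths in mm; the calibration is good to about 2 mm. A picture is of the moment at which its call begins: read the wrist's pose just before it. camera_info takes no time and is no camera call; for the wrist camera it gives the pose at the moment of the call.
- r.close_job(): hands the job in; it is judged then, once.
The state is a dict: "t": time; "qpos": joint angles; "dq": joint speeds; "tau": joint torques, N m; "eef_pos": TCP position; "orientation": TCP orientation; "contact_force": force on the tool from outside, world axes, zero at the start; "ft_torque": the same for the moment, N m; "width": opening from 0.0 (shut) to 1.0 (fully open); "grasp_force": force on a finger pad.
Only numpy, scipy, OpenCV 4.12 (cv2) and the standard library are available. Lean on these libraries where they do the work, as an engineer would, in place of code of your own. Each camera call takes 0.05 s, during which the arm holds its last target. There are 200 camera calls.

## Task

Lock the lift handle to the slide rack by pushing the loose pin fully home through the handle's fork and the rack's tang, then pick the rack up by that handle and carry it across to the empty staining dish without knocking into the things standing about. Finish while still holding it by the handle: the rack hanging level and without swinging, one to two centimetres above the dish's rim, centred and lengthwise with the dish so that it would go straight down, and not touching the dish.

Things in the scene. Friction and masses are not known exactly. Their poses are not given: they have to be found in the camera images.
- rack: Loose steel slide rack, 0.32 kg, standing in the first dish. Base 112 (x) x 84 (y), frame and slides 30 mm high. Two bail legs (y = +-40, 22 wide in x) carry a deck 26 x 84, top at 62 mm; on it an upright tang 6 thick (x), 36 wide (y), up to 98 mm, with an 11 mm hole along x. Origin: centre of the underside; z up, x lengthwise. The slides' frosted ends are at +y; else alike turned half round.
- rack_hole (a point): Centre of the 11 mm hole in the rack's tang, 86 mm above the rack's underside; rack axes (the hole runs along x).
- handle: Loose lift handle, 0.11 kg, standing on the rack's deck with its fork over the tang, holes in line, not fastened. Fork 21.6 mm over both cheeks (x), 46 wide (y), 42 high; 11 mm holes along x, 24 mm above the foot. Grey grip bar 14 (x) x 72 (y), 62 to 78 mm above the foot. Origin: centre of the foot; z up, x as the rack's. Once pinned it has 4 mm of play and the rack swings for 1 to 2 s.
- handle_hole_front (a point): Mouth of the pin hole on the outer face of the cheek at the handle's -x side (10.8 mm from its middle, 24 mm above its foot), which faces the robot; handle axes. The pin may be pushed in from this side along +x, or from the other side.
- handle_hole_back (a point): Mouth of the pin hole on the outer face of the far (+x) cheek, 10.8 mm from the handle's middle; from here the pin would go in along -x. Either side will do.
- handle_grip (a point): Centre of the handle's grip bar (bar 14 x 72 x 16 mm, long along y, grasp it across its 14 mm), 70 mm above the handle's foot, 46 mm above the pin hole; handle axes.
- pin: Loose steel lock pin on the worktop, 30 g: square grip 34 (x) x 14 x 14 mm, from its +x end a round shank 8 mm thick, 31 long, the last 7 mm tapered to 3.6 mm. Lies flat on its grip, shank level, 7 mm above the worktop. Origin: middle of the grip's underside; x along the shank. Fully home when the grip's shoulder meets the fork's cheek, the tip 9 mm out beyond the other cheek.
- pin_shoulder (a point): Centre of the grip's front face, where the shank begins (17 mm ahead of the grip's middle, on the shank's axis); pin axes.
- pin_tip (a point): Tip of the pin's shank, 31 mm ahead of the shoulder, on its axis; pin axes.
- dish_a: First staining dish, white plastic, fixed: open box 136 (x) x 108 (y) x 56 (z) mm, inside 128 x 100, floor 5 mm thick, rim 142 x 114; a 36 mm wide finger tab at each end reaches 81 mm from the middle. The rack stands on its floor, about 8 mm to spare on each side. Origin: centre of its underside; x lengthwise.
- dish_b: Second staining dish, the empty one, same make and size, fixed; the target. Origin: centre of its underside; x lengthwise. The two dishes stand left and right of the tip box, either way about.
- dish_b_mouth (a point): Centre of the empty dish's mouth at the height of its rim, 56 mm above the worktop; dish axes.
- tip_box: Clear pipette tip box with closed lid, 99 (x) x 128 (y) x 86 (z) mm, standing between and slightly behind the dishes, in the way of the rack's straight path. Leave it alone. Origin: centre of its underside.
- timer: Small white bench timer, 59 x 65 x 22 mm, on the right. Leave it alone.
- wash_bottle: White squeeze bottle with a blue spout, 201 mm high, at the back right. Leave it alone.
- reagent_a: Amber glass bottle with a black cap, 96 mm diameter, 210 mm high, at the back right. Leave it alone.
Mind the look-alikes: they are no part of the job. What is shaped like the dish_b but green is not meant.

How it is judged (in metres and radians):
On the way, in this order (a step that is already met when the one before it is completed fails the run):
1. the pin is fully home through both cheeks of the handle and the rack's tang ((distance between pin_shoulder and handle_hole_front below 0.006 m or distance between pin_shoulder and handle_hole_back below 0.006 m) and angle between the x axis of pin and the x axis of handle, either way round below 0.22 rad and distance between rack_hole and handle_hole_front below 0.017 m and distance between rack_hole and handle_hole_back below 0.017 m), for 0.2 s.
2. the rack, pinned to the handle, is lifted out clear above the dishes' rims (all of step 1 and height (world z) of rack above 0.058 m), for 0.1 s.
At the end, for the whole second after the job is handed in: Held by the handle alone, hardly swinging (below 0.03 m/s and 0.35 rad/s), pin home (6 mm) and carrying the rack; rack's underside 4 to 28 mm above the empty dish's rim, middle within 7 mm of the dish's, lengthwise within 0.10 rad (either way round), level within 0.10 rad, not touching the dish (all of step 1 and horizontal distance between rack and dish_b_mouth below 0.007 m and z of rack in the frame of dish_b_mouth between 0.004 and 0.028 m and angle between the x axis of rack and the x axis of dish_b, either way round below 0.1 rad and angle between rack's own z axis and vertical below 0.1 rad and linear speed of rack below 0.03 m/s and angular speed of rack below 0.35 rad/s and contact force between rack and dish_b below 0.05 N and contact force between pin and rack above 1 N and contact force between the fingers and handle above 2 N and contact force between the fingers and rack below 0.3 N and contact force between the fingers and pin below 0.3 N); the arm keeps its last pose, push and grip.
It fails at once if the tip box, timer, squeeze bottle or amber bottle is pushed aside (distance of any of tip_box, timer, wash_bottle, reagent_a from where it was at the start of the episode above 0.012 m).
It fails at once if the rack knocks against the empty dish or the tip box (contact force between rack and dish_b above 2 N or contact force between rack and tip_box above 2 N).
It fails at once if the rack is tipped over (angle between rack's own z axis and vertical above 0.5 rad).
It also fails if it takes over 66 s, if anything falls off the work surface, if the arm or the gripper's body presses on something with over 40 N, if the wrist force passes 120 N, or if a joint passes its speed limit or range.

## Working session

There is one attempt and no reset: what is moved stays moved. The work goes in short steps, Python scripts to look and compute and a tool call to move; the robot and the scene stay as the last step left them, time stands still between calls to the robot, and variables do not carry over. Pictures are saved under pics/ and viewed, at most 10 in all, crops included, and the job is handed in when it is done.

Besides the shell and the picture viewer there is one more tool, called after "Call:" as name(argument=value, ...) on one line, values as JSON. servo_tool: Moves the arm, as the interface text tells. Its arguments: {"type":"object","properties":{"deltas":{"type":"array","items":{"type":"object","properties":{"xyz":{"type":"array","items":{"type":"number"}},"spin":{"type":"number"}}}},"gripper":{"type":"number"},"newtons":{"type":"number"}},"required":["deltas"]}

```bash
mkdir -p pics; ls
cat > h.py <<'E'
import numpy as np, cv2
from cell import r
from scipy.spatial.transform import Rotation as R
def cam(n):
    c=r.camera_info(n); f=240/np.tan(np.radians(c['vfov'])/2)
    return f,c['cx'],c['cy'],R.from_rotvec(np.ravel(c['rvec'])).as_matrix(),np.ravel(c['tvec'])
def snap(n,name=None):
    c=cam(n); p,d=r.snapshot(n)
    if name: cv2.imwrite('pics/'+name+'.png',p[:,:,::-1]); np.savez('pics/'+name+'.npz',p=p,d=d,f=c[0],cx=c[1],cy=c[2],R=c[3],t=c[4])
    return p,d,c
def load(name):
    z=np.load('pics/'+name+'.npz'); return z['p'],z['d'],(float(z['f']),float(z['cx']),float(z['cy']),z['R'],z['t'])
def plane(c,u,v,z):
    f,cx,cy,Rm,t=c; o=-Rm.T@t; d=Rm.T@np.array([(u-cx)/f,(v-cy)/f,1]); return o+d*(z-o[2])/d[2]
def cloud(d,c):
    f,cx,cy,Rm,t=c; v,u=np.mgrid[:480,:640]
    P=np.stack([(u-cx)/f*d,(v-cy)/f*d,d],-1); return (P-t)@Rm
def proj(c,P):
    f,cx,cy,Rm,t=c; q=Rm@np.asarray(P,float)+t; return q[0]/q[2]*f+cx,q[1]/q[2]*f+cy
E
python3 - <<'E'
from h import *
s=r.read_state(); print({k:np.round(v,3) for k,v in s.items()})
for n in('side','top'):
    p,d,c=snap(n,n+'0'); print(n,c, (d>0).mean(), -c[3].T@c[4])
E
```

```text
pics
{'t': np.float64(0.0), 'qpos': array([ 1.091,  0.125,  1.652, -0.   ,  1.367, -0.083]), 'dq': array([ 0.002,  0.001,  0.   , -0.002, -0.001, -0.002]), 'tau': array([-2.0000e-03, -4.2362e+01, -3.6545e+01, -0.0000e+00,  7.0000e-03,
        0.0000e+00]), 'eef_pos': array([251.085, 599.275, 403.445]), 'orientation': array([-0.   ,  0.197,  0.98 , -0.001]), 'contact_force': array([-0.041,  0.103,  0.575]), 'ft_torque': array([-0.047, -0.001, -0.004]), 'grasp_force': np.float64(0.0), 'width': np.float64(0.999)}
side (np.float64(450.4716322845646), 314.71151935909523, 245.24512161069214, array([[ 0.24982084, -0.96828535,  0.00361103],
       [-0.73017329, -0.19083382, -0.6560712 ],
       [ 0.63595324,  0.16126358, -0.75469036]]), array([-255.473219  ,  384.09998518,  933.96924396])) 0.99615234375 [-249.67868091 -324.68692749  957.7770452 ]
top (np.float64(545.6346225993983), 331.6603262432165, 246.39064594986635, array([[-0.01818412, -0.99983323,  0.00168801],
       [-0.99381122,  0.01788951, -0.10963222],
       [ 0.10958374, -0.00367113, -0.99397079]]), array([-146.17493655,  483.84023058, 1422.48163358])) 0.9958072916666667 [ 322.30693107 -149.584114   1467.19641278]
```

View pics/top0.png

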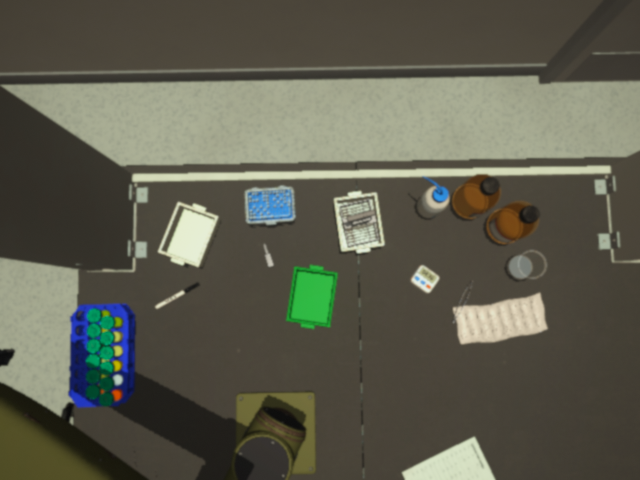

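View pics/side0.png

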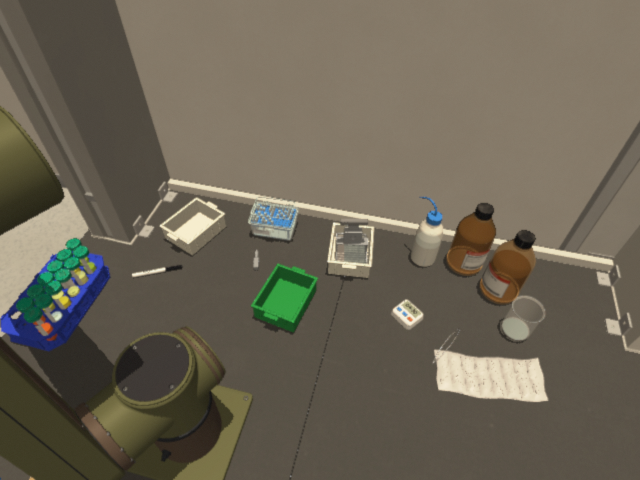

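The top view shows the empty white dish at (189,235), the tip box at (270,205), and the rack in its dish at (360,222). The pin is at (268,254), shank pointing up and left, and the green decoy is at (313,297). The side view agrees with this.

```bash
cat > m0.py <<'E'
from h import *
p,d,c=load('top0'); P=cloud(d,c)
def rect(name,box,zr,m=None):
    u0,v0,u1,v1=box; k=np.zeros(d.shape,bool); k[v0:v1,u0:u1]=1
    k&=(P[...,2]>zr[0])&(P[...,2]<zr[1])&(d>0)
    if m is not None:k&=m
    Q=P[k]; (x,y),(w,h),a=cv2.minAreaRect(Q[:,:2].astype(np.float32)); print(name,k.sum(),'c',round(x),round(y),'size',round(w),round(h),'ang',round(a,1),'z',np.round(np.percentile(Q[:,2],[2,50,98])))
rect('dishB',(155,195,222,275),(45,65))
rect('tip',(240,180,300,228),(75,100))
rect('dishA',(328,185,390,260),(48,64))
rect('rackhandle',(328,185,390,260),(110,190))
rect('green',(280,260,345,332),(45,65))
hsv=cv2.cvtColor(p,cv2.COLOR_RGB2HSV)
rect('pin',(255,238,282,272),(-15,40),p.min(2)>90)
rect('wash',(405,175,450,220),(60,260)); rect('timer',(405,260,445,298),(15,40))
print('sash/beam z', P[175,200],P[175,400],P[100,300],P[75,300],P[40,300],P[190,140],P[250,140],P[180,60])
E
python3 m0.py
```

```text
dishB 665 c 518 220 size 116 162 ang 69.0 z [46. 55. 61.]
tip 121 c 591 7 size 73 111 ang 2.9 z [80. 87. 93.]
dishA 637 c 542 -226 size 161 115 ang 6.9 z [49. 56. 63.]
rackhandle 200 c 542 -228 size 18 71 ang 15.9 z [110. 143. 150.]
green 635 c 350 -100 size 114 162 ang 80.8 z [48. 55. 62.]
pin 122 c 463 18 size 64 18 ang 16.7 z [-5. 12. 18.]
wash 690 c 597 -416 size 84 64 ang 14.3 z [ 65. 131. 199.]
timer 439 c 391 -399 size 61 56 ang 54.6 z [15. 20. 27.]
sash/beam z [682.56606434 197.7473108   20.21255087] [ 670.81568601 -342.29780633   29.00516411] [1218.25690062  -31.92590884 -823.67324581] [1305.01429649  -36.33614347 -763.22190493] [1321.49838302  -51.87970436 -489.06242263] [647.26740489 364.1030054    6.10430603] [482.73518707 360.23632102   7.6286419 ] [579.55970115 378.69706596 413.23896557]
```

```bash
cat >> h.py <<'E'
def tool():
    s=r.read_state(); w,x,y,z=s['orientation']; T=R.from_quat([x,y,z,w]).as_matrix(); return np.array(s['eef_pos']),T
def go(x,y,z,h):
    "deltas (cm, rad) to TCP x,y,z with tool-y heading h deg"
    p,T=tool(); d=T.T@(np.array([x,y,z])-p)/10; a=np.degrees(np.arctan2(T[1,1],T[0,1]))
    print('pos',np.round(p,1),'yhead',round(a,2),'delta cm',np.round(d,2),'spin',round(-np.radians((h-a+180)%360-180),3))
E
python3 - <<'E'
from h import *
f,cx,cy,Rm,t=cam('wrist'); p,T=tool(); o=-Rm.T@t
print('cam in tool',T.T@(o-p),'axes in tool\n',T.T@Rm.T,f)
go(430,18,340,106.7)
E
```

```text
cam in tool [77.93870052  0.47229976 30.90317712] axes in tool
 [[ 1.07132816e-04 -9.53215579e-01 -3.02291329e-01]
 [ 9.99999312e-01 -2.50901222e-04  1.14556940e-03]
 [-1.16781986e-03 -3.02291244e-01  9.53214897e-01]] 350.3986502886765
pos [251.1 599.3 403.5] yhead 67.26 delta cm [-38.97 -46.69   6.44] spin -0.688
```

Call:
servo_tool(deltas=[{"xyz": [-3, -3.6, 0], "spin": -0.1}, {"xyz": [-6, -7, 0], "spin": -0.2}, {"xyz": [-9, -10.5, 0], "spin": -0.3}, {"xyz": [-12, -14, 0], "spin": -0.4}, {"xyz": [-15, -17.5, 0], "spin": -0.5}, {"xyz": [-18, -21, 0], "spin": -0.6}, {"xyz": [-21, -24.5, 0], "spin": -0.688}, {"xyz": [-24, -28, 0], "spin": -0.688}])

```text
t: 0.77
eef_pos: [353.3, 280.3, 404.2]
orientation: [-0.0, -0.147, 0.989, -0.0]
contact_force: [0.6, 0.1, 0.2]
width: 0.996
grasp_force: 0.0
```

```bash
python3 -c "
from h import *
go(445,12,290,106.7)"
```

```text
pos [353.3 280.3 404.2] yhead 106.9 delta cm [ -0.98 -28.34  11.43] spin 0.003
```

Call:
servo_tool(deltas=[{"xyz": [-0.2, -4, 1.5]}, {"xyz": [-0.3, -8, 3]}, {"xyz": [-0.5, -12, 5]}, {"xyz": [-0.6, -16, 7]}, {"xyz": [-0.8, -20, 9]}, {"xyz": [-1, -24, 11]}, {"xyz": [-1, -25, 11.4]}, {"xyz": [-1, -25, 11.4]}])

```text
validation failed for argument at $.de...
```

```bash
python3 -c "
from h import *
p,d,c=snap('wrist','w1')
print(proj(c,[463,18,7])); go(445,12,290,106.7)"
```

```text
(np.float64(59.46882447744866), np.float64(235.104678313644))
pos [355.3 275.6 404.1] yhead 106.42 delta cm [ -1.16 -27.76  11.56] spin -0.005
```

View pics/w1.png

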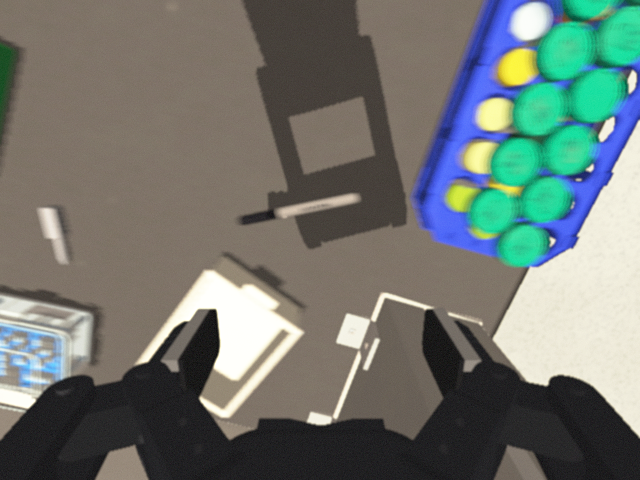

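The move was refused, probably because "spin" was missing. The picture, taken on the way, shows the pin at (50,235) and dish B at (230,340). I'll resend it with "spin".

Call:
servo_tool(deltas=[{"xyz": [-0.2, -4, 1.5], "spin": 0}, {"xyz": [-0.3, -8, 3], "spin": 0}, {"xyz": [-0.5, -12, 5], "spin": 0}, {"xyz": [-0.6, -16, 7], "spin": 0}, {"xyz": [-0.8, -20, 9], "spin": 0}, {"xyz": [-1, -24, 11], "spin": 0}, {"xyz": [-1, -25, 11.4], "spin": 0}, {"xyz": [-1, -25, 11.4], "spin": 0}])

```text
t: 1.48
eef_pos: [434.5, 42.5, 287.6]
orientation: [-0.003, -0.143, 0.99, -0.0]
contact_force: [-0.6, 0.6, 0.0]
width: 1.003
grasp_force: 0.0
```

```bash
python3 -c "
from h import *
p,d,c=snap('wrist','w2')
print(proj(c,[463,18,7])); go(445,12,290,106.7)"
```

```text
(np.float64(277.99149525748203), np.float64(269.04286533314945))
pos [434.5  44.  288.8] yhead 106.44 delta cm [-0.1  -3.36 -0.12] spin -0.005
```

View pics/w2.png

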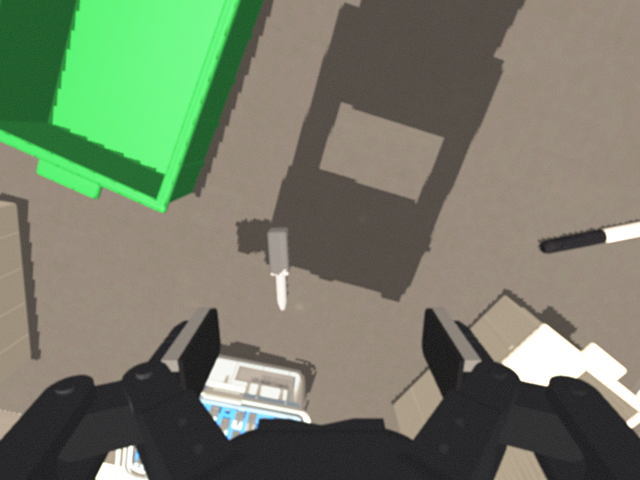

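The pin's grip runs from about (278,228) to (280,272), with the shank tip at (282,309). The shadow makes colour unreliable here, so I'll segment by height.

Run:
```python
from h import *
p,d,c=load('w2'); P=cloud(d,c)
print('floor z',np.median(P[200:230,460:520,2]))
k=np.zeros(d.shape,bool); k[215:320,255:305]=1
k&=(P[...,2]-np.median(P[200:230,460:520,2])>4)
ys,xs=np.nonzero(k); print(k.sum(),xs.min(),xs.max(),ys.min(),ys.max(), np.median(P[k][:,2]))
for v in range(222,315,6):
    x=np.nonzero(k[v])[0]
    g=p[v,262:300].astype(int).sum(1)//3
    if len(x): print(v,x.min(),x.max(),np.round(P[v,(x.min()+x.max())//2],1),g)
```

```text
floor z 0.0167804169332966
1270 255 301 222 319 13.143914144873435
222 282 282 [359.7  21.  257.1] [76 83 77 79 77 79 81 88 89 88 85 77 81 80 78 78 79 79 82 79 79 79 77 79
 81 77 80 81 74 79 79 77 78 81 79 81 79 77]
228 271 301 [430.7  15.6   4.2] [ 79  79  80  78  77  75  79  88  96 104 106 108 110 108 110 108 110 109
 110 108 110 108 112 110 105  94  85  81  78  79  80  79  77  80  79  79
  80  79]
234 267 286 [434.5  10.   13.4] [ 81  80  80  80  89 113 139 150 154 153 155 155 153 151 155 155 154 156
 159 159 158 155 154 140 129 106  93  78  76  81  79  78  77  80  82  78
  82  79]
240 267 287 [438.7  11.8  13.2] [ 81  77  79  77  82 100 130 148 155 154 153 157 153 155 153 157 156 154
 157 157 156 160 156 150 130 104  89  80  77  80  77  79  79  84  79  80
  79  81]
246 268 287 [443.4  12.9  12.5] [ 80  81  83  81  79  89 121 142 149 153 155 155 157 154 154 152 153 152
 159 157 161 159 156 152 132 114  93  81  78  81  78  78  78  77  78  81
  76  76]
252 268 287 [447.3  14.1  14.2] [136 123 109  88  80  85 106 134 151 155 153 158 154 157 155 155 153 156
 155 159 159 158 158 156 14
[... 1047 characters left out ...]
8 138 141 139 138 138 138 139 138 148 191 229 246 249
 250 249 246 243 227 194 151 134 135 136 141 139 139 142 139 140 139 142
 140 139]
294 276 285 [481.1  24.6  10.5] [136 138 138 141 141 138 140 139 141 137 138 137 135 138 163 216 241 248
 250 248 248 242 231 204 158 121 124 135 138 140 142 140 139 141 141 143
 142 144]
300 277 286 [485.6  26.6  11. ] [142 140 140 137 138 142 142 141 142 138 143 140 139 140 150 199 235 246
 249 249 247 244 234 217 176 146 140 136 140 143 141 141 142 139 138 141
 141 137]
306 279 284 [491.6  28.    9.1] [137 139 139 138 138 141 138 139 138 140 138 142 140 140 138 142 159 211
 241 248 247 242 226 185 147 138 138 140 142 140 139 145 145 144 148 152
 153 154]
```

```bash
python3 -c "
from h import *
go(444,13,174,107.8)"
```

```text
pos [434.5  44.  288.8] yhead 106.44 delta cm [-0.08 -3.25 11.48] spin -0.024
```

Call:
servo_tool(deltas=[{"xyz": [0, -1.6, 1], "spin": -0.024}, {"xyz": [-0.1, -3.2, 3], "spin": -0.024}, {"xyz": [-0.1, -3.2, 5], "spin": -0.024}, {"xyz": [-0.1, -3.2, 7], "spin": -0.024}, {"xyz": [-0.1, -3.2, 9], "spin": -0.024}, {"xyz": [-0.1, -3.2, 9], "spin": -0.024}, {"xyz": [-0.1, -3.2, 9], "spin": -0.024}], gripper=4, newtons=40)

```text
t: 2.12
eef_pos: [444.5, 16.1, 200.3]
orientation: [-0.001, -0.158, 0.988, 0.0]
contact_force: [0.3, 1.4, -1.5]
width: 0.469
grasp_force: 0.0
```

```bash
python3 -c "
from h import *
go(444,13,174,107.8)"
```

```text
pos [444.5  16.1 200.3] yhead 108.13 delta cm [ 0.14 -0.28  2.63] spin 0.006
```

Call:
servo_tool(deltas=[{"xyz": [0.1, -0.3, 1.3], "spin": 0.006}, {"xyz": [0.1, -0.3, 2.6], "spin": 0.006}, {"xyz": [0.1, -0.3, 2.6], "spin": 0.006}, {"xyz": [0.1, -0.3, 2.6], "spin": 0.006}])

```text
t: 2.45
eef_pos: [445.4, 12.5, 175.9]
orientation: [0.001, -0.154, 0.988, -0.0]
contact_force: [0.8, 0.2, 0.7]
width: 0.467
grasp_force: 0.0
```

```bash
python3 -c "
from h import *
go(444,13,174,107.8)"
```

```text
pos [445.4  12.5 175.9] yhead 107.76 delta cm [0.12 0.09 0.19] spin -0.001
```

Close on the pin, lowering slightly first.

Call:
servo_tool(deltas=[{"xyz": [0.1, 0.1, 0.1], "spin": 0}, {"xyz": [0.1, 0.1, 0.1], "spin": 0}, {"xyz": [0.1, 0.1, 0.1], "spin": 0}, {"xyz": [0.1, 0.1, 0.1], "spin": 0}, {"xyz": [0.1, 0.1, 0.1], "spin": 0}, {"xyz": [0.1, 0.1, 0.1], "spin": 0}], gripper=0.6, newtons=60)

```text
t: 2.95
eef_pos: [444.5, 12.8, 175.2]
orientation: [0.001, -0.154, 0.988, -0.0]
contact_force: [-1.4, 1.3, 7.5]
width: 0.14
grasp_force: 60.4
```

```bash
python3 -c "
from h import *
go(444,13,174,107.8); s=r.read_state();print(s['width']*85.4,s['grasp_force'],s['contact_force'])"
```

```text
pos [444.5  12.8 175.2] yhead 107.71 delta cm [0.04 0.04 0.12] spin -0.002
11.928923183535167 60.36013841629028 [-1.43707881  1.25229027  7.5277535 ]
```

Call:
servo_tool(deltas=[{"xyz": [0, 0, -3], "spin": 0}, {"xyz": [0, 0, -6.5], "spin": 0}, {"xyz": [0, 0, -10], "spin": 0}, {"xyz": [0, -1, -14], "spin": 0}, {"xyz": [-0.3, -4, -16], "spin": 0}, {"xyz": [-0.6, -8, -18], "spin": 0.05}, {"xyz": [-0.8, -12, -18], "spin": 0.1}, {"xyz": [-1, -15, -18], "spin": 0.13}])

```text
t: 3.62
eef_pos: [499.8, -129.4, 356.7]
orientation: [0.003, -0.088, 0.996, -0.001]
contact_force: [-0.1, 0.3, 0.1]
width: 0.142
grasp_force: 59.5
```

Call:
servo_tool(deltas=[{"xyz": [0.8, -3.7, 0], "spin": 0}, {"xyz": [0.8, -7, 0], "spin": 0}, {"xyz": [0.8, -10, 0], "spin": 0}, {"xyz": [0.8, -10.8, 0], "spin": 0}, {"xyz": [0.8, -10.8, 0], "spin": 0}, {"xyz": [0.8, -10.8, 0], "spin": 0}])

```text
t: 4.12
eef_pos: [510.1, -234.6, 353.4]
orientation: [-0.0, -0.089, 0.996, 0.001]
contact_force: [-0.3, 0.2, 0.3]
width: 0.141
grasp_force: 59.5
```

```bash
python3 -c "
from h import *
p,d,c=snap('wrist','w3'); go(540,-228,355,100)"
```

```text
pos [ 510.1 -234.   353.4] yhead 100.29 delta cm [-3.05  0.05 -0.16] spin 0.005
```

View pics/w3.png

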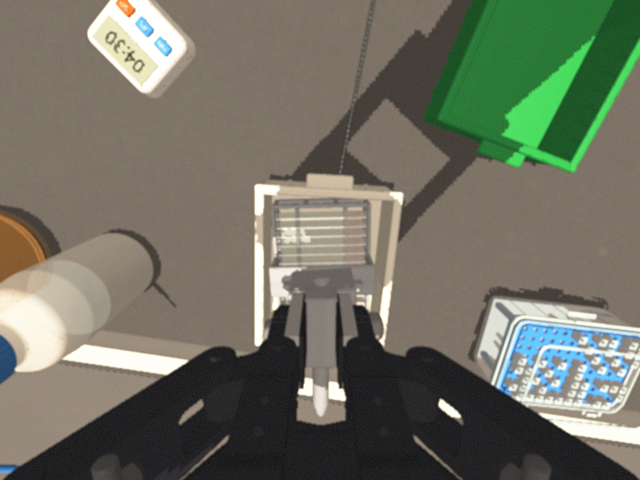

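The timer is at top left and the rack dish at (320,270). The fork is half hidden at (320,285) behind the held pin, which runs from (320,300) to (320,410). I'll move 5 cm further forward so the handle appears higher in the view.

Call:
servo_tool(deltas=[{"xyz": [-3, 0, 0], "spin": 0}, {"xyz": [-5.5, 0, 0], "spin": 0}, {"xyz": [-6, 0, 0], "spin": 0}, {"xyz": [-6, 0, 0], "spin": 0}, {"xyz": [-6, 0, 0], "spin": 0}, {"xyz": [-6, 0, 0], "spin": 0}])

```text
t: 4.67
eef_pos: [568.6, -223.4, 353.6]
orientation: [-0.0, -0.09, 0.996, 0.0]
contact_force: [-0.6, -0.3, -0.3]
width: 0.143
grasp_force: 59.5
```

```bash
python3 -c "
from h import *
p,d,c=snap('wrist','w4'); go(540,-228,355,100)
cv2.imwrite('pics/w4c.png',cv2.resize(p[80:440,200:440,::-1],None,fx=1.65,fy=1.65,interpolation=cv2.INTER_CUBIC))"
```

```text
pos [ 568.5 -223.7  353.6] yhead 100.28 delta cm [ 2.89  0.08 -0.13] spin 0.005
```

View pics/w4c.png

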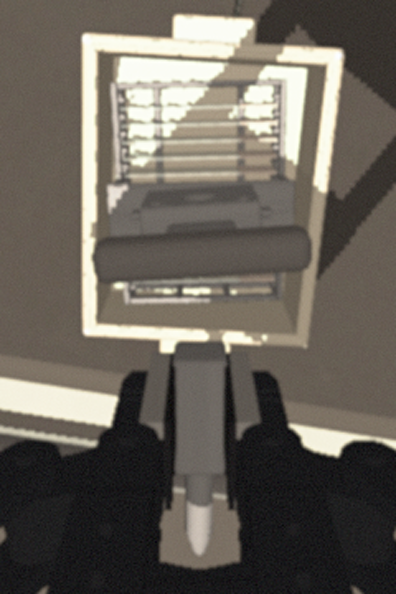

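The grip bar runs from about (259,239) to (387,229) in the full picture, with the fork and deck just in front of it. The held pin runs straight from (320,290) down to its tip at (321,415). Next I'll measure the bar, fork and pin with depth.

```bash
cat > m4.py <<'E'
from h import *
p,d,c=load('w4'); P=cloud(d,c); Z=P[...,2]
def box(u0,v0,u1,v1,z0,z1):
    k=np.zeros(d.shape,bool); k[v0:v1,u0:u1]=1; return k&(Z>z0)&(Z<z1)
def rect(n,k):
    Q=P[k]; (x,y),(w,h),a=cv2.minAreaRect(Q[:,:2].astype(np.float32)); print(n,k.sum(),'c',round(x,1),round(y,1),'size',round(w,1),round(h,1),'ang',round(a,1),'z',np.round(np.percentile(Q[:,2],[5,50,95]),1))
rect('bar',box(250,210,400,265,138,155))
rect('barall',box(250,210,400,265,125,155))
rect('fork top',box(250,170,400,240,98,118))
rect('deck',box(250,170,400,260,60,75))
rect('dish',box(230,80,420,292,50,62))
rect('rackbase',box(250,100,400,270,28,42))
# column profile through the fork middle
for v in range(180,246,3): print(v,np.round(P[v,316:325:8].ravel(),1))
# pin
for v in range(286,420,8):
    row=P[v,296:346]; k=(row[:,2]>150)&(row[:,2]<215); x=np.nonzero(k)[0]
    if len(x): print('pin',v,x.min()+296,x.max()+296,np.round(row[k].mean(0),1))
E
python3 m4.py
```

```text
bar 3400 c 543.7 -226.6 size 14.7 71.8 ang 14.4 z [140.5 144.2 145.5]
barall 3678 c 543.7 -226.6 size 14.7 71.8 ang 14.4 z [136.2 144.1 145.5]
fork top 1258 c 537.5 -228.1 size 10.6 46.2 ang 14.1 z [101.  108.8 114.5]
deck 1575 c 542.0 -226.9 size 23.8 84.5 ang 12.6 z [65.3 66.7 70.9]
dish 6775 c 540.3 -225.2 size 158.4 114.5 ang 7.2 z [52.2 55.3 56.7]
rackbase 3969 c 542.5 -225.2 size 128.9 100.8 ang 7.0 z [29.2 34.4 38.9]
180 [ 532.5 -233.     5.3  531.4 -225.9    4.1]
183 [ 532.1 -232.9   27.6  530.9 -226.3   27.8]
186 [ 537.7 -232.1    6.   536.5 -225.     5.2]
189 [ 540.6 -231.6    4.5  539.4 -224.4    3.6]
192 [ 533.4 -232.2   66.2  532.4 -226.5   66. ]
195 [ 534.  -232.    75.5  532.5 -226.6   78.2]
198 [ 534.5 -231.8   84.5  533.4 -226.5   85. ]
201 [ 533.9 -231.8   98.7  532.8 -226.8   99.7]
204 [ 533.9 -231.7  108.2  533.1 -226.8  108. ]
207 [ 535.6 -231.4  109.   534.7 -226.5  109.4]
210 [ 537.5 -231.   109.   536.9 -226.1  107.8]
213 [ 539.5 -230.7  108.5  538.3 -225.8  109.7]
216 [ 539.9 -230.6  115.   538.8 -225.8  115.8]
219 [ 539.7 -230.5  123.6  536.4 -226.5  133.8]

[... 346 characters left out ...]
3 -228.9  145.4  546.5 -224.7  145.4]
pin 286 307 334 [ 556.1 -224.8  179.4]
pin 294 296 345 [ 556.5 -224.9  186.9]
pin 302 296 345 [ 557.5 -224.5  192.2]
pin 310 296 345 [ 559.6 -224.3  195. ]
pin 318 296 345 [ 562.  -223.9  197.2]
pin 326 296 345 [ 564.5 -223.6  199.1]
pin 334 304 338 [ 571.1 -222.   194.1]
pin 342 304 337 [ 575.2 -221.5  193.7]
pin 350 304 337 [ 578.9 -220.8  194. ]
pin 358 304 337 [ 582.9 -220.1  193.8]
pin 366 304 337 [ 587.  -219.6  193.9]
pin 374 304 337 [ 593.3 -218.4  190.9]
pin 382 304 337 [ 597.6 -217.6  190.8]
pin 390 312 328 [ 604.  -216.5  188.3]
pin 398 312 328 [ 609.  -215.6  187.6]
pin 406 314 326 [ 612.7 -214.9  188.5]
pin 414 317 323 [ 619.3 -213.6  186.4]
```

Run:
```python
from h import *
p,d,c=load('w4'); P=cloud(d,c)
pos=np.array([568.5,-223.7,353.6]); h=np.radians(10.28); F=np.array([np.cos(h),np.sin(h)]); L=np.array([-F[1],F[0]])
for v in range(290,420,6):
    q=np.median(P[v-1:v+2,317:325].reshape(-1,3),0); e=q-pos
    g=cv2.cvtColor(p,cv2.COLOR_RGB2GRAY)[v,300:342]
    print(v,'fwd',round(e[:2]@F,1),'z',round(q[2],1),'dz',round(e[2],1), g.tolist() if v in(338,356,374,392,398) else '')
for u in (312,314,316,326,328,330):
    print(u,[round(float((P[v,u]-pos)[:2]@L),1) for v in (340,350,380,392,398,404)])
```

```text
290 fwd -12.5 z 184.0 dz -169.6 
296 fwd -12.6 z 190.0 dz -163.6 
302 fwd -10.8 z 191.9 dz -161.7 
308 fwd -8.3 z 192.3 dz -161.3 
314 fwd -5.5 z 192.3 dz -161.3 
320 fwd -2.7 z 192.2 dz -161.4 
326 fwd 0.5 z 191.9 dz -161.7 
332 fwd 3.2 z 192.0 dz -161.6 
338 fwd 6.2 z 192.0 dz -161.6 [31, 32, 25, 21, 19, 18, 53, 88, 101, 102, 102, 105, 101, 105, 107, 103, 105, 102, 106, 105, 102, 104, 104, 102, 103, 106, 107, 109, 106, 109, 107, 108, 107, 106, 101, 68, 33, 16, 16, 22, 27, 31]
344 fwd 9.1 z 192.1 dz -161.5 
350 fwd 12.1 z 192.0 dz -161.6 
356 fwd 15.2 z 192.0 dz -161.6 [23, 25, 29, 25, 25, 37, 69, 95, 103, 103, 102, 105, 103, 106, 106, 106, 107, 103, 103, 105, 101, 103, 106, 105, 104, 105, 106, 105, 110, 106, 107, 107, 105, 103, 102, 83, 49, 30, 26, 23, 28, 25]
362 fwd 18.3 z 191.9 dz -161.7 
368 fwd 23.7 z 188.8 dz -164.8 
374 fwd 27.1 z 188.7 dz -164.9 [30, 25, 28, 32, 55, 90, 109, 104, 100, 98, 96, 86, 76, 82, 92, 93, 97, 101, 106, 104, 107, 108, 105, 106, 103, 98, 97, 95, 90, 83, 92, 90, 91, 87, 87, 93, 82, 58, 31, 25, 27, 27]
380 fwd 30.2 z 188.8 dz -164.8 
386 fwd 33.6 z 188.8 dz -164.8 
392 fwd 37.1 z 188.6 dz -165.0 [114, 114, 112, 117, 113, 117, 113, 113, 115, 114, 113, 105, 103, 133, 156, 171, 184, 189, 193, 195, 195, 197, 188, 187, 182, 171, 157, 138, 122, 113, 109, 110, 113, 109, 113, 111, 113, 112, 114, 112, 111, 117]
398 fwd 40.4 z 188.7 dz -164.9 [115, 116, 113, 115, 112, 116, 115, 113, 114, 115, 113, 103, 98, 133, 155, 168, 182, 188, 193, 194, 194, 192, 189, 185, 178, 169, 155, 134, 114, 112, 110, 115, 114, 113, 115, 118, 113, 116, 112, 113, 113, 111]
404 fwd 44.0 z 188.7 dz -164.9 
410 fwd 48.0 z 187.8 dz -165.8 
416 fwd 760.6 z -551.2 dz -904.8 
312 [-2.7, -2.7, -3.0, -3.0, -3.1, -24.9]
314 [-1.8, -1.9, -2.0, -2.0, -2.1, -2.1]
316 [-0.9, -1.0, -1.1, -1.1, -1.1, -1.1]
326 [3.3, 3.4, 3.5, 3.6, 3.6, 3.6]
328 [4.2, 4.2, 4.5, 4.6, 4.5, 27.1]
330 [5.1, 5.1, 36.6, 35.2, 34.4, 33.7]
```

```bash
python3 -c "
from h import *
go(469,-246.1,259.5,104)"
```

```text
pos [ 568.5 -223.7  353.6] yhead 100.28 delta cm [10.19 -0.43  9.42] spin -0.065
```

Call:
servo_tool(deltas=[{"xyz": [3, -0.1, 0], "spin": -0.03}, {"xyz": [6.5, -0.3, 0], "spin": -0.065}, {"xyz": [10, -0.4, 0.5], "spin": -0.065}, {"xyz": [10.2, -0.4, 3], "spin": -0.065}, {"xyz": [10.2, -0.4, 6], "spin": -0.065}, {"xyz": [10.2, -0.4, 9.4], "spin": -0.065}, {"xyz": [10.2, -0.4, 9.4], "spin": -0.065}, {"xyz": [10.2, -0.4, 9.4], "spin": -0.065}])

```text
t: 5.38
eef_pos: [468.3, -245.8, 258.1]
orientation: [-0.002, -0.121, 0.993, 0.002]
contact_force: [0.8, -0.8, -0.9]
width: 0.15
grasp_force: 59.5
```

Call:
servo_tool(deltas=[{"xyz": [0, 0, 0], "spin": 0}, {"xyz": [0, 0, 0], "spin": 0}])

```text
t: 5.55
eef_pos: [470.6, -246.8, 262.5]
orientation: [0.002, -0.122, 0.993, -0.001]
contact_force: [-0.2, 0.1, 0.0]
width: 0.141
grasp_force: 59.5
```

```bash
python3 -c "
from h import *
go(469,-246.1,259.5,104)
p,d,c=snap('wrist','w5'); go(469,-246.1,259.5,104)
cv2.imwrite('pics/w5c.png',cv2.resize(p[220:480,200:440,::-1],None,fx=2,fy=2,interpolation=cv2.INTER_CUBIC))"
```

```text
pos [ 470.6 -246.8  262.5] yhead 103.99 delta cm [0.13 0.11 0.3 ] spin -0.0
pos [ 470.6 -246.8  262.5] yhead 103.99 delta cm [0.14 0.11 0.3 ] spin -0.0
```

View pics/w5c.png

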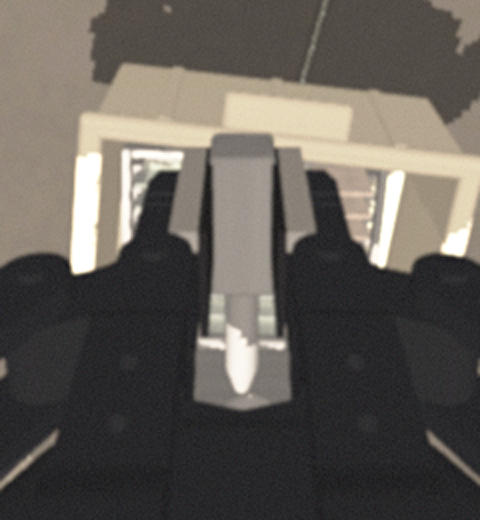

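This shows the pin tip at crop (240,390), just short of the fork face, and the pin straight in the tool. I'll apply the residual correction.

Call:
servo_tool(deltas=[{"xyz": [0.1, 0.1, 0.3], "spin": 0}, {"xyz": [0.1, 0.1, 0.3], "spin": 0}, {"xyz": [0.1, 0.1, 0.3], "spin": 0}, {"xyz": [0.1, 0.1, 0.3], "spin": 0}])

```text
t: 5.93
eef_pos: [468.5, -245.5, 257.0]
orientation: [0.0, -0.122, 0.993, -0.0]
contact_force: [0.6, -1.0, 0.5]
width: 0.142
grasp_force: 59.5
```

```bash
python3 -c "
from h import *
go(469,-246.1,259.5,104); go(513.8,-234.9,259.5,104)"
```

```text
pos [ 468.5 -245.5  257. ] yhead 104.0 delta cm [-0.03 -0.07 -0.25] spin 0.0
pos [ 468.5 -245.5  257. ] yhead 104.0 delta cm [-4.65 -0.07 -0.25] spin 0.0
```

Call:
servo_tool(deltas=[{"xyz": [0, 0, 0], "spin": 0}, {"xyz": [0, 0, 0], "spin": 0}, {"xyz": [0, 0, 0], "spin": 0}, {"xyz": [0, 0, 0], "spin": 0}, {"xyz": [0, 0, 0], "spin": 0}, {"xyz": [0, 0, 0], "spin": 0}])

```text
t: 6.43
eef_pos: [468.4, -245.5, 256.7]
orientation: [-0.0, -0.122, 0.993, 0.0]
contact_force: [-0.4, -0.3, -1.2]
width: 0.144
grasp_force: 59.5
```

```bash
python3 -c "
from h import *
for i in range(4):
    r.snapshot('side'); s=r.read_state(); print(s['t'],np.round(s['eef_pos'],2),np.round(s['dq'],3))
go(469,-246.1,259.5,104); go(513.8,-234.9,259.5,104)"
```

```text
6.4833 [ 468.43 -245.51  256.71] [-0.    -0.001 -0.001 -0.    -0.001 -0.001]
6.5333 [ 468.42 -245.51  256.7 ] [-0.001 -0.    -0.     0.    -0.001  0.002]
6.5833 [ 468.44 -245.5   256.74] [-0.002  0.001 -0.002  0.001  0.     0.   ]
6.6333 [ 468.42 -245.52  256.74] [ 0.    -0.003 -0.     0.     0.001 -0.002]
pos [ 468.4 -245.5  256.7] yhead 103.99 delta cm [-0.04 -0.07 -0.28] spin -0.0
pos [ 468.4 -245.5  256.7] yhead 103.99 delta cm [-4.66 -0.07 -0.28] spin -0.0
```

Call:
servo_tool(deltas=[{"xyz": [0, -0.07, -0.28], "spin": 0}, {"xyz": [0, -0.07, -0.28], "spin": 0}, {"xyz": [0, -0.07, -0.28], "spin": 0}, {"xyz": [0, -0.07, -0.28], "spin": 0}, {"xyz": [0, -0.07, -0.28], "spin": 0}, {"xyz": [0, -0.07, -0.28], "spin": 0}, {"xyz": [0, -0.07, -0.28], "spin": 0}])

```text
t: 7.22
eef_pos: [468.6, -246.2, 259.5]
orientation: [-0.0, -0.122, 0.993, 0.0]
contact_force: [0.5, 0.2, -1.0]
width: 0.148
grasp_force: 59.5
```

```bash
python3 -c "
from h import *
go(469,-246.1,259.5,104); go(513.8,-234.9,259.5,104)"
```

```text
pos [ 468.6 -246.2  259.5] yhead 103.99 delta cm [-0.04 -0.01 -0.  ] spin -0.0
pos [ 468.6 -246.2  259.5] yhead 103.99 delta cm [-4.66 -0.   -0.  ] spin -0.0
```

Aligned. Advance slowly, about 2.2 cm, so the tip enters the first cheek, and check the force.

Call:
servo_tool(deltas=[{"xyz": [-0.4, 0, 0], "spin": 0}, {"xyz": [-0.8, 0, 0], "spin": 0}, {"xyz": [-1.2, 0, 0], "spin": 0}, {"xyz": [-1.5, 0, 0], "spin": 0}, {"xyz": [-1.8, 0, 0], "spin": 0}, {"xyz": [-2.0, 0, 0], "spin": 0}, {"xyz": [-2.2, 0, 0], "spin": 0}, {"xyz": [-2.2, 0, 0], "spin": 0}])

```text
t: 7.88
eef_pos: [490.3, -240.8, 259.6]
orientation: [0.0, -0.122, 0.993, -0.0]
contact_force: [-0.8, 0.4, -0.2]
width: 0.145
grasp_force: 59.5
```

Call:
servo_tool(deltas=[{"xyz": [0, 0, 0], "spin": 0}, {"xyz": [0, 0, 0], "spin": 0}, {"xyz": [0, 0, 0], "spin": 0}])

```text
t: 8.13
eef_pos: [489.8, -240.9, 259.5]
orientation: [-0.0, -0.122, 0.993, 0.0]
contact_force: [-0.2, -0.2, -0.1]
width: 0.142
grasp_force: 59.5
```

Run:
```python
from h import *
go(513.8,-234.9,259.5,104)
p,d,c=snap('top','t1'); P=cloud(d,c)
k=np.zeros(d.shape,bool); k[185:260,328:390]=1
for n,z0,z1 in(('dish',48,64),):
    Q=P[k&(P[...,2]>z0)&(P[...,2]<z1)]; print(cv2.minAreaRect(Q[:,:2].astype(np.float32)))
p,d,c=snap('side','s1')
u,v=map(int,proj(c,[543,-227,100])); print(u,v)
q=p[max(v-75,0):v+75,max(u-100,0):u+100,::-1]; cv2.imwrite('pics/s1c.png',cv2.resize(q,None,fx=4,fy=4,interpolation=cv2.INTER_CUBIC))
```

```text
pos [ 489.8 -240.9  259.5] yhead 103.99 delta cm [-2.47 -0.   -0.  ] spin -0.0
((545.7652587890625, -211.04925537109375), (113.66792297363281, 161.4186248779297), 80.76136016845703)
353 231
```

View pics/s1c.png

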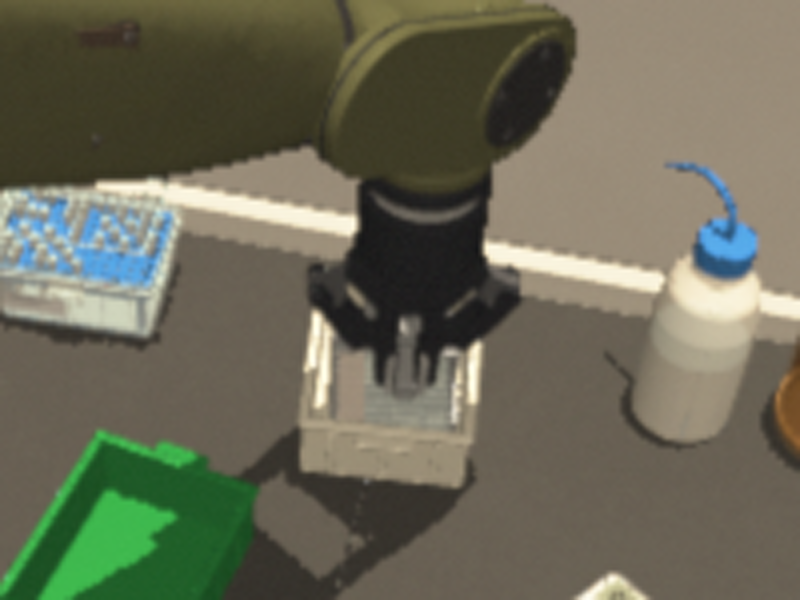

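The side view shows the gripper over the rack dish with the pin at the fork. Contact force is near zero, so the tip, already 7 mm in, entered cleanly. Pushing home.

Call:
servo_tool(deltas=[{"xyz": [-0.3, 0, 0], "spin": 0}, {"xyz": [-0.7, 0, 0], "spin": 0}, {"xyz": [-1.1, 0, 0], "spin": 0}, {"xyz": [-1.5, 0, 0], "spin": 0}, {"xyz": [-1.8, 0, 0], "spin": 0}, {"xyz": [-2.0, 0, 0], "spin": 0}, {"xyz": [-2.2, 0, 0], "spin": 0}, {"xyz": [-2.2, 0, 0], "spin": 0}])

```text
t: 8.9
eef_pos: [511.6, -235.4, 259.5]
orientation: [0.0, -0.122, 0.993, -0.0]
contact_force: [0.0, 0.4, -1.3]
width: 0.143
grasp_force: 59.5
```

Call:
servo_tool(deltas=[{"xyz": [-0.15, 0, 0], "spin": 0}, {"xyz": [-0.3, 0, 0], "spin": 0}, {"xyz": [-0.4, 0, 0], "spin": 0}, {"xyz": [-0.5, 0, 0], "spin": 0}, {"xyz": [-0.5, 0, 0], "spin": 0}, {"xyz": [-0.5, 0, 0], "spin": 0}])

```text
t: 9.4
eef_pos: [516.0, -234.4, 259.4]
orientation: [-0.0, -0.122, 0.993, 0.0]
contact_force: [-2.1, -1.7, -0.2]
width: 0.139
grasp_force: 59.6
```

Run:
```python
from h import *
go(513.8,-234.9,259.5,104); print(r.read_state()['contact_force'])
```

```text
pos [ 516.  -234.4  259.4] yhead 103.99 delta cm [ 0.23  0.   -0.01] spin -0.0
[-2.10296774 -1.74929274 -0.21806322]
```

Call:
servo_tool(deltas=[{"xyz": [-0.1, 0, 0], "spin": 0}, {"xyz": [-0.2, 0, 0], "spin": 0}, {"xyz": [-0.2, 0, 0], "spin": 0}, {"xyz": [-0.2, 0, 0], "spin": 0}])

```text
t: 9.73
eef_pos: [517.8, -233.7, 259.4]
orientation: [-0.001, -0.122, 0.993, 0.0]
contact_force: [-5.1, 0.2, 1.8]
width: 0.143
grasp_force: 59.8
```

Call:
servo_tool(deltas=[{"xyz": [0, 0, 0], "spin": 0}, {"xyz": [0, 0, 0], "spin": 0}, {"xyz": [0, 0, 0], "spin": 0}, {"xyz": [0, 0, 0], "spin": 0}], gripper=4)

```text
t: 10.07
eef_pos: [518.5, -233.8, 259.8]
orientation: [0.001, -0.122, 0.993, -0.0]
contact_force: [0.4, -0.8, -0.1]
width: 0.466
grasp_force: 0.0
```

Call:
servo_tool(deltas=[{"xyz": [1, 0, -1], "spin": 0}, {"xyz": [2, 0, -3], "spin": 0}, {"xyz": [2, 0, -6], "spin": 0}, {"xyz": [2, 0, -9], "spin": 0}, {"xyz": [1, 0, -11], "spin": 0}, {"xyz": [0, 0, -11], "spin": 0}, {"xyz": [0, 0, -11], "spin": 0}])

```text
t: 10.65
eef_pos: [519.5, -233.7, 371.4]
orientation: [0.002, -0.122, 0.993, -0.001]
contact_force: [-1.0, -0.8, -0.2]
width: 0.467
grasp_force: 0.0
```

Run:
```python
from h import *
go(570,-225,355,104)
```

```text
pos [ 519.5 -233.7  371.4] yhead 104.04 delta cm [-5.1  -0.37  1.66] spin 0.001
```

Now look again at the bar and pin from the same place as before (5 cm further forward), with the gripper open.

Call:
servo_tool(deltas=[{"xyz": [-2, 0, 0], "spin": 0}, {"xyz": [-4, -0.3, 0.5], "spin": 0}, {"xyz": [-4.5, -0.3, 1], "spin": 0}, {"xyz": [-4.5, -0.3, 1], "spin": 0}, {"xyz": [-4.5, -0.3, 1], "spin": 0}, {"xyz": [-4.5, -0.3, 1], "spin": 0}])

```text
t: 11.15
eef_pos: [561.8, -225.9, 358.4]
orientation: [-0.001, -0.122, 0.993, 0.001]
contact_force: [0.2, -0.6, 0.7]
width: 0.47
grasp_force: 0.0
```

```bash
python3 - <<'E'
from h import *
p,d,c=snap('wrist','w6'); go(545,-226,290,194)
cv2.imwrite('pics/w6c.png',cv2.resize(p[80:400,200:440,::-1],None,fx=1.85,fy=1.85,interpolation=cv2.INTER_CUBIC))
E
sed -i "s/load('w4')/load('w6')/" m4.py; python3 m4.py | head -7
```

```text
pos [ 561.8 -226.   358.9] yhead 103.97 delta cm [1.62 0.4  6.9 ] spin -1.571
bar 3029 c 547.7 -225.3 size 14.6 71.7 ang 11.6 z [140.4 144.2 145.5]
barall 3349 c 547.7 -225.3 size 14.6 71.7 ang 11.7 z [135.4 144.1 145.5]
fork top 1280 c 542.3 -226.4 size 12.2 46.0 ang 11.4 z [100.6 108.7 114.1]
deck 1613 c 546.9 -225.1 size 26.5 83.8 ang 11.5 z [65.4 66.7 70.2]
dish 6095 c 538.4 -225.7 size 154.4 114.3 ang 7.0 z [52.1 55.3 56.7]
rackbase 2843 c 542.3 -225.3 size 128.4 100.7 ang 7.0 z [29.2 34.3 39.5]
180 [ 516.5 -239.1   85.6  514.4 -234.1   92.4]
```

View pics/w6c.png

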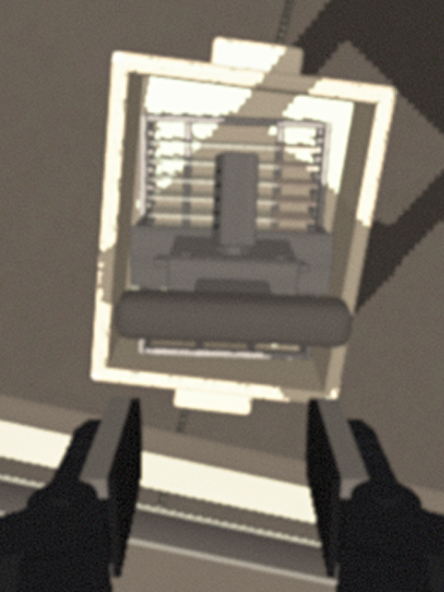

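The pin is home: its grip at crop (238,155–245) sits against the fork cheek, and the bar is at crop (235,315). Before grasping I'll measure dish B with an unobstructed wrist view.

Call:
servo_tool(deltas=[{"xyz": [-0.5, 3, 0], "spin": 0.12}, {"xyz": [-1, 7, 0], "spin": 0.24}, {"xyz": [-1.6, 11, 0], "spin": 0.36}, {"xyz": [-2.2, 15, 0], "spin": 0.48}, {"xyz": [-2.8, 19, 0], "spin": 0.6}, {"xyz": [-3.4, 23, 0], "spin": 0.72}, {"xyz": [-4, 27, 0], "spin": 0.84}, {"xyz": [-4.5, 30, 0], "spin": 0.96}])

```text
t: 11.87
eef_pos: [532.8, 75.0, 360.1]
orientation: [0.0, 0.342, 0.94, 0.0]
contact_force: [0.7, -1.0, -0.5]
width: 0.469
grasp_force: 0.0
```

Run:
```python
from h import *
go(518,220,360,-21)
p,d,c=load('w6'); P=cloud(d,c); h=np.radians(11.6); F=np.array([np.cos(h),np.sin(h)]); H=np.array([547.7,-225.3])
k=np.zeros(d.shape,bool); k[150:230,310:350]=1; Q=P[k&(P[...,2]>94)&(P[...,2]<102)]
e=Q[:,:2]-H; f=e@F; l=e@[-F[1],F[0]]; m=(abs(l)<9)&(f<-10); print('pin grip back end',np.percentile(f[m],[0.5,2,98]),'lat',np.median(l[m]),m.sum())
```

```text
pos [532.8  75.  360.1] yhead 50.01 delta cm [1.045e+01 1.016e+01 1.000e-02] spin 1.239
pin grip back end [-31.73087854 -28.87188349 -10.30038593] lat -1.316425491562628 286
```

Run:
```python
from h import *
p,d,c=load('w6'); P=cloud(d,c); h=np.radians(11.6); F=np.array([np.cos(h),np.sin(h)]); H=np.array([547.7,-225.3])
for v in range(156,224,4):
    q=np.median(P[v,325:332],0); print(v,np.round(q,1),'f',round((q[:2]-H)@F,1),p[v,328])
```

```text
156 [ 502.9 -232.4   12.4] f -45.3 [158 145 127]
160 [ 506.8 -231.2    4.4] f -41.3 [200 187 167]
164 [ 503.9 -234.    90.3] f -44.7 [111 106 101]
168 [ 506.3 -233.4   90.1] f -42.1 [111 104 101]
172 [ 508.9 -232.7   90.7] f -39.5 [111 107  98]
176 [ 511.2 -232.2   91.7] f -37.2 [115 109 104]
180 [ 513.7 -231.5   92.2] f -34.5 [112 109 100]
184 [ 516.4 -230.8   92.1] f -31.8 [113 108 101]
188 [ 518.9 -230.2   92.7] f -29.2 [111 104  98]
192 [ 521.3 -229.6   92.8] f -26.7 [114 109 101]
196 [ 524.1 -228.9   93. ] f -23.9 [111 105 101]
200 [ 526.6 -228.2   93.7] f -21.2 [110 108 101]
204 [ 529.  -227.7   94.1] f -18.8 [111 103  99]
208 [ 531.5 -227.    95.1] f -16.2 [109 104  98]
212 [ 534.3 -226.3   94.5] f -13.3 [103  95  93]
216 [ 537.7 -225.4   92.2] f -9.9 [113 107 100]
220 [ 537.4 -225.7  104.5] f -10.2 [96 91 86]
```

Call:
servo_tool(deltas=[{"xyz": [2, 2, 0], "spin": 0.12}, {"xyz": [4, 4, 0], "spin": 0.24}, {"xyz": [6, 6, 0], "spin": 0.36}, {"xyz": [8, 8, 0], "spin": 0.48}, {"xyz": [10, 10, 0], "spin": 0.6}, {"xyz": [10.4, 10.2, 0], "spin": 0.72}, {"xyz": [10.4, 10.2, 0], "spin": 0.84}, {"xyz": [10.4, 10.2, 0], "spin": 0.96}])

```text
t: 12.53
eef_pos: [518.3, 218.8, 359.9]
orientation: [0.0, 0.737, 0.676, 0.0]
contact_force: [-0.3, -0.9, -0.4]
width: 0.468
grasp_force: 0.0
```

Call:
servo_tool(deltas=[{"xyz": [0, 0, 0], "spin": 0.12}, {"xyz": [0, 0, 0], "spin": 0.24}, {"xyz": [0, 0, 0], "spin": 0.28}, {"xyz": [0, 0, 0], "spin": 0.28}, {"xyz": [0, 0, 0], "spin": 0.28}, {"xyz": [0, 0, 0], "spin": 0.28}])

```text
t: 13.03
eef_pos: [518.8, 218.2, 359.8]
orientation: [0.0, 0.822, 0.569, 0.0]
contact_force: [0.2, -0.6, -0.7]
width: 0.47
grasp_force: 0.0
```

Run:
```python
from h import *
p,d,c=snap('wrist','w7'); P=cloud(d,c); Z=P[...,2]; go(518,220,360,-21)
k=((Z>50)&(Z<62)&(np.hypot(P[...,0]-518,P[...,1]-220)<110)).astype(np.uint8); k[380:]=0
n,lab,st,ce=cv2.connectedComponentsWithStats(k); i=1+np.argmax(st[1:,4]); print(st[i])
Q=P[lab==i]; print(cv2.minAreaRect(Q[:,:2].astype(np.float32)),np.median(Q[:,2]))
k=((Z>-2)&(Z<12)&(p.min(2)>150)&(np.hypot(P[...,0]-518,P[...,1]-220)<90)).astype(np.uint8)
Q=P[k>0]; print('floor',k.sum(),cv2.minAreaRect(Q[:,:2].astype(np.float32)))
```

```text
pos [518.8 218.2 359.7] yhead -20.66 delta cm [ 0.14 -0.14 -0.03] spin 0.006
[ 218  157  201  138 6498]
((517.4010620117188, 222.11508178710938), (113.91109466552734, 162.34927368164062), 68.85433959960938) 55.16689595863102
floor 4765 ((524.5975952148438, 210.05502319335938), (147.7015380859375, 128.1697998046875), 36.87105941772461)
```

The pin's back end is 44.8 mm from the handle's middle, so it is home. Dish B is at (517.4, 222.1), heading −21.1°. Back to the handle.

Call:
servo_tool(deltas=[{"xyz": [-3, 1.4, 0], "spin": -0.1}, {"xyz": [-6.6, 3, 0], "spin": -0.2}, {"xyz": [-10.2, 4.6, 0], "spin": -0.3}, {"xyz": [-13.8, 6.3, 0], "spin": -0.4}, {"xyz": [-17.4, 7.9, 0], "spin": -0.5}, {"xyz": [-21, 9.5, 0], "spin": -0.563}, {"xyz": [-24.6, 11.2, 0], "spin": -0.563}, {"xyz": [-28, 12.7, 0], "spin": -0.563}])

```text
t: 13.75
eef_pos: [538.5, -90.5, 359.8]
orientation: [0.0, 0.632, 0.775, 0.0]
contact_force: [1.5, -0.7, 0.7]
width: 0.47
grasp_force: 0.0
```

```bash
python3 -c "
from h import *
go(547.7,-225.3,360,11.6)"
```

```text
pos [538.5 -90.5 359.8] yhead 11.59 delta cm [-1.339e+01 -1.810e+00 -1.000e-02] spin -0.0
```

Call:
servo_tool(deltas=[{"xyz": [-3.5, -0.5, 0], "spin": 0}, {"xyz": [-7, -1, 0], "spin": 0}, {"xyz": [-10.5, -1.4, 0], "spin": 0}, {"xyz": [-13.4, -1.8, 0], "spin": 0}, {"xyz": [-13.4, -1.8, 1.5], "spin": 0}, {"xyz": [-13.4, -1.8, 3], "spin": 0}, {"xyz": [-13.4, -1.8, 3], "spin": 0}, {"xyz": [-13.4, -1.8, 3], "spin": 0}])

```text
t: 14.42
eef_pos: [547.6, -223.2, 328.4]
orientation: [-0.001, 0.632, 0.775, -0.0]
contact_force: [0.4, 0.2, 0.2]
width: 0.465
grasp_force: 0.0
```

Call:
servo_tool(deltas=[{"xyz": [0, 0, 0], "spin": 0}, {"xyz": [0, 0, 0], "spin": 0}, {"xyz": [0, 0, 0], "spin": 0}])

```text
t: 14.67
eef_pos: [548.4, -222.9, 330.9]
orientation: [0.001, 0.632, 0.775, 0.0]
contact_force: [0.4, -0.3, 0.3]
width: 0.464
grasp_force: 0.0
```

```bash
python3 -c "
from h import *
go(547.7,-225.3,291,11.6)"
```

```text
pos [ 548.4 -222.9  330.9] yhead 11.62 delta cm [-0.21 -0.12  3.99] spin 0.0
```

Call:
servo_tool(deltas=[{"xyz": [-0.2, -0.1, 1], "spin": 0}, {"xyz": [-0.2, -0.1, 2], "spin": 0}, {"xyz": [-0.2, -0.1, 3], "spin": 0}, {"xyz": [-0.2, -0.1, 4], "spin": 0}, {"xyz": [-0.2, -0.1, 4], "spin": 0}, {"xyz": [-0.2, -0.1, 4], "spin": 0}, {"xyz": [-0.2, -0.1, 4], "spin": 0}, {"xyz": [-0.2, -0.1, 4], "spin": 0}])

```text
t: 15.33
eef_pos: [547.7, -225.5, 290.1]
orientation: [0.0, 0.632, 0.775, 0.0]
contact_force: [-0.6, -0.6, -0.0]
width: 0.468
grasp_force: 0.0
```

Call:
servo_tool(deltas=[{"xyz": [0, 0, 0], "spin": 0}, {"xyz": [0, 0, 0], "spin": 0}, {"xyz": [0, 0, 0], "spin": 0}, {"xyz": [0, 0, 0], "spin": 0}, {"xyz": [0, 0, 0], "spin": 0}, {"xyz": [0, 0, 0], "spin": 0}], gripper=0.6, newtons=80)

```text
t: 15.83
eef_pos: [547.8, -225.5, 290.3]
orientation: [0.001, 0.632, 0.775, 0.0]
contact_force: [-0.4, -0.2, 3.2]
width: 0.147
grasp_force: 78.4
```

Call:
servo_tool(deltas=[{"xyz": [0, 0, -0.2], "spin": 0}, {"xyz": [0, 0, -0.4], "spin": 0}, {"xyz": [0, 0, -0.6], "spin": 0}, {"xyz": [0, 0, -0.8], "spin": 0}, {"xyz": [0, 0, -1], "spin": 0}, {"xyz": [0, 0, -1], "spin": 0}])

```text
t: 16.33
eef_pos: [547.3, -225.3, 299.3]
orientation: [-0.0, 0.632, 0.775, -0.0]
contact_force: [0.5, -0.0, -3.9]
width: 0.148
grasp_force: 77.9
```

Call:
servo_tool(deltas=[{"xyz": [0, -0.1, -0.2], "spin": 0.02}, {"xyz": [0.1, -0.2, -0.4], "spin": 0.04}, {"xyz": [0.1, -0.3, -0.7], "spin": 0.06}, {"xyz": [0.1, -0.4, -1.1], "spin": 0.08}, {"xyz": [0.1, -0.5, -1.6], "spin": 0.08}, {"xyz": [0.1, -0.6, -2.2], "spin": 0.08}, {"xyz": [0.1, -0.6, -2.8], "spin": 0.08}, {"xyz": [0.1, -0.6, -3.4], "spin": 0.08}])

```text
t: 17.0
eef_pos: [541.4, -225.7, 334.5]
orientation: [0.0, 0.663, 0.749, 0.0]
contact_force: [0.4, -0.0, -4.3]
width: 0.15
grasp_force: 77.9
```

Call:
servo_tool(deltas=[{"xyz": [0, 0, -0.7], "spin": 0}, {"xyz": [0, 0, -1.5], "spin": 0}, {"xyz": [0, 0, -2.4], "spin": 0}, {"xyz": [0, 0, -3.4], "spin": 0}, {"xyz": [0, 0, -4.4], "spin": 0}, {"xyz": [0, 0, -5.4], "spin": 0}, {"xyz": [0, 0, -6.3], "spin": 0}, {"xyz": [0, 0, -7], "spin": 0}])

```text
t: 17.67
eef_pos: [541.5, -225.7, 405.2]
orientation: [0.001, 0.663, 0.749, 0.0]
contact_force: [1.0, -0.6, -4.2]
width: 0.15
grasp_force: 77.9
```

Call:
servo_tool(deltas=[{"xyz": [0, 0, -0.6], "spin": 0}, {"xyz": [0, 0, -1.1], "spin": 0}, {"xyz": [0, 0, -1.5], "spin": 0}, {"xyz": [0, 0, -1.5], "spin": 0}, {"xyz": [0, 0, -1.5], "spin": 0}, {"xyz": [0, 0, -1.5], "spin": 0}])

```text
t: 18.17
eef_pos: [541.3, -225.5, 417.9]
orientation: [-0.001, 0.663, 0.749, -0.0]
contact_force: [-0.5, 0.2, -4.0]
width: 0.148
grasp_force: 78.0
```

Run:
```python
from h import *
go(517.4,222.1,415,-21.1)
p,d,c=snap('side','s2'); P=cloud(d,c); Z=P[...,2]
u,v=map(int,proj(c,[541,-225,140])); print(u,v)
cv2.imwrite('pics/s2c.png',cv2.resize(p[max(v-70,0):v+70,u-90:u+90,::-1],None,fx=4,fy=4,interpolation=cv2.INTER_CUBIC))
```

```text
pos [ 541.3 -225.5  417.9] yhead 6.99 delta cm [44.72  3.08  0.31] spin 0.49
353 221
```

View pics/s2c.png

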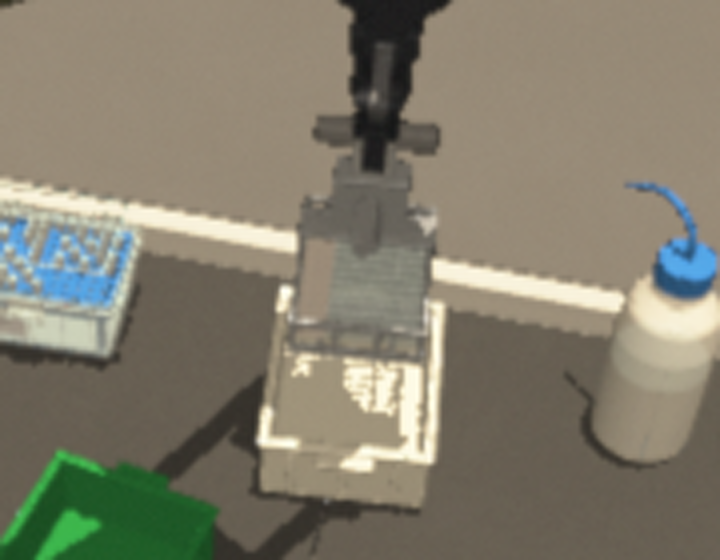

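The rack hangs pinned and level at crop (365,280), clear of the dish. Carry it across with a smooth profile; the underside is about 40 mm above the tip box.

Call:
servo_tool(deltas=[{"xyz": [0.3, 0, 0], "spin": 0}, {"xyz": [1.1, 0.1, 0], "spin": 0}, {"xyz": [2.4, 0.2, 0], "spin": 0}, {"xyz": [4.2, 0.3, 0], "spin": 0}, {"xyz": [6.5, 0.4, 0], "spin": 0}, {"xyz": [9.1, 0.6, 0], "spin": 0}, {"xyz": [11.9, 0.8, 0], "spin": 0}, {"xyz": [14.7, 1, 0], "spin": 0}])

```text
t: 18.88
eef_pos: [532.9, -76.3, 418.5]
orientation: [-0.0, 0.663, 0.749, 0.0]
contact_force: [0.5, 0.2, -3.9]
width: 0.147
grasp_force: 77.9
```

Call:
servo_tool(deltas=[{"xyz": [2.8, 0.2, 0], "spin": 0}, {"xyz": [5.6, 0.4, 0], "spin": 0}, {"xyz": [8.4, 0.6, 0], "spin": 0}, {"xyz": [11.2, 0.8, 0], "spin": 0}, {"xyz": [14, 1, 0], "spin": 0}, {"xyz": [16.8, 1.2, 0], "spin": 0}, {"xyz": [19.6, 1.4, 0], "spin": 0}, {"xyz": [22.4, 1.6, 0], "spin": 0}])

```text
t: 19.55
eef_pos: [520.9, 148.1, 418.6]
orientation: [-0.0, 0.662, 0.749, 0.0]
contact_force: [0.3, -0.2, -3.6]
width: 0.152
grasp_force: 77.9
```

Call:
servo_tool(deltas=[{"xyz": [2.5, 0.2, 0], "spin": 0.05}, {"xyz": [4.4, 0.3, 0], "spin": 0.11}, {"xyz": [5.7, 0.4, 0], "spin": 0.18}, {"xyz": [6.6, 0.5, 0], "spin": 0.26}, {"xyz": [7.2, 0.5, 0], "spin": 0.34}, {"xyz": [7.5, 0.5, 0], "spin": 0.41}, {"xyz": [7.6, 0.5, 0], "spin": 0.46}, {"xyz": [7.6, 0.5, 0], "spin": 0.49}])

```text
t: 20.22
eef_pos: [516.8, 223.1, 418.4]
orientation: [-0.0, 0.825, 0.566, -0.0]
contact_force: [-0.6, -0.7, -4.3]
width: 0.146
grasp_force: 77.9
```

Call:
servo_tool(deltas=[{"xyz": [0, 0, 0], "spin": 0}, {"xyz": [0, 0, 0], "spin": 0}, {"xyz": [0, 0, 0], "spin": 0}, {"xyz": [0, 0, 0], "spin": 0}, {"xyz": [0, 0, 0], "spin": 0}, {"xyz": [0, 0, 0], "spin": 0}, {"xyz": [0, 0, 0], "spin": 0}, {"xyz": [0, 0, 0], "spin": 0}])

```text
t: 20.88
eef_pos: [517.8, 221.8, 418.5]
orientation: [-0.0, 0.825, 0.566, -0.0]
contact_force: [0.6, -0.8, -3.9]
width: 0.155
grasp_force: 77.9
```

Run:
```python
from h import *
go(517.4,222.1,415,-21.1)
```

```text
pos [517.8 221.8 418.5] yhead -21.1 delta cm [ 0.02 -0.05  0.35] spin 0.0
```

Call:
servo_tool(deltas=[{"xyz": [0, 0, 0.8], "spin": 0}, {"xyz": [0, 0, 1.6], "spin": 0}, {"xyz": [0, 0, 2.4], "spin": 0}, {"xyz": [0, 0, 3], "spin": 0}, {"xyz": [0, 0, 3], "spin": 0}, {"xyz": [0, 0, 3], "spin": 0}, {"xyz": [0, 0, 3], "spin": 0}, {"xyz": [0, 0, 3], "spin": 0}])

```text
t: 21.55
eef_pos: [517.9, 221.9, 389.2]
orientation: [0.0, 0.825, 0.566, 0.001]
contact_force: [0.7, -0.5, -4.1]
width: 0.147
grasp_force: 78.0
```

Call:
servo_tool(deltas=[{"xyz": [0, 0, 0], "spin": 0}, {"xyz": [0, 0, 0], "spin": 0}, {"xyz": [0, 0, 0], "spin": 0}, {"xyz": [0, 0, 0], "spin": 0}, {"xyz": [0, 0, 0], "spin": 0}, {"xyz": [0, 0, 0], "spin": 0}, {"xyz": [0, 0, 0], "spin": 0}, {"xyz": [0, 0, 0], "spin": 0}])

```text
t: 22.22
eef_pos: [517.8, 221.8, 388.5]
orientation: [0.0, 0.825, 0.566, 0.0]
contact_force: [0.1, -0.2, -3.5]
width: 0.15
grasp_force: 78.0
```

```bash
cat > m8.py <<'E'
from h import *
import sys
D=np.array([517.4,222.1]); h=np.radians(-21.1); F=np.array([np.cos(h),np.sin(h)]); L=np.array([-F[1],F[0]])
s=r.read_state(); print(np.round(s['eef_pos'],1),np.round(s['contact_force'],1))
tz=s['eef_pos'][2]
for n in('wrist','top','side'):
    p,d,c=snap(n,n+sys.argv[1]); P=cloud(d,c); e=P[...,:2]-D; f=e@F; l=e@L; zz=P[...,2]-tz
    near=(abs(f)<75)&(abs(l)<60)&(d>0)
    for nm,z0,z1 in(('base/slides',-295,-250),('deck',-231,-220),('bar',-160,-138)):
        k=near&(zz>z0)&(zz<z1)
        if k.sum()>30: print(n,nm,k.sum(),'f',np.round(np.percentile(f[k],[1,99]),1),'l',np.round(np.percentile(l[k],[1,99]),1),'z',np.round(np.percentile(P[k][:,2],[1,5,50,95,99]),1), np.round(np.array(cv2.minAreaRect(P[k][:,:2].astype(np.float32))[2]),1))
    q=cv2.resize(p[:,:,::-1],None,fx=1,fy=1)
E
python3 m8.py 8
```

```text
[517.8 221.8 388.5] [ 0.1 -0.2 -3.5]
wrist base/slides 9470 f [-54.4  56.4] l [-39.7  43.1] z [100.7 103.1 121.9 130.  130.9] 69.2
wrist deck 1649 f [-11.9  13.8] l [15.  42.6] z [158.7 160.  161.3 162.8 167.6] 69.1
wrist bar 7718 f [-18.7  18.7] l [-32.2  36.2] z [229.7 233.2 242.3 245.6 249.5] 50.4
top base/slides 480 f [-53.8  57.1] l [-43.5  40.4] z [ 97.9 101.  122.6 133.1 135.7] 70.2
top deck 91 f [-11.1  14. ] l [-43.1  -5.4] z [157.6 157.9 162.5 166.1 166.7] 68.4
top bar 112 f [-9.5 18. ] l [-37.2  -3.4] z [229.7 233.4 241.2 247.  248. ] 43.5
side base/slides 1032 f [-57.3  54.5] l [-41.8  43.7] z [100.2 103.9 124.1 131.3 134.7] 67.7
side deck 103 f [-14.7  10.7] l [-42.9  41.7] z [157.7 158.8 161.8 167.3 168. ] 71.8
side bar 176 f [-22.5  17.2] l [-35.6   8.5] z [229.2 231.3 241.5 248.6 249.9] 3.3
```

Call:
servo_tool(deltas=[{"xyz": [0, 0, 0.4], "spin": 0}, {"xyz": [0, 0, 0.9], "spin": 0}, {"xyz": [-0.1, -0.1, 1.4], "spin": 0}, {"xyz": [-0.1, -0.1, 1.9], "spin": 0}, {"xyz": [-0.1, -0.1, 2.3], "spin": 0}, {"xyz": [-0.1, -0.1, 2.6], "spin": 0}, {"xyz": [-0.1, -0.1, 2.8], "spin": 0}, {"xyz": [-0.1, -0.1, 2.8], "spin": 0}])

```text
t: 23.03
eef_pos: [516.4, 221.2, 359.8]
orientation: [-0.0, 0.825, 0.566, -0.001]
contact_force: [-0.3, 0.2, -3.5]
width: 0.148
grasp_force: 78.0
```

Call:
servo_tool(deltas=[{"xyz": [0, 0, 0], "spin": 0}, {"xyz": [0, 0, 0], "spin": 0}, {"xyz": [0, 0, 0], "spin": 0}, {"xyz": [0, 0, 0], "spin": 0}, {"xyz": [0, 0, 0], "spin": 0}, {"xyz": [0, 0, 0], "spin": 0}, {"xyz": [0, 0, 0], "spin": 0}, {"xyz": [0, 0, 0], "spin": 0}])

```text
t: 23.7
eef_pos: [516.5, 221.3, 360.5]
orientation: [0.0, 0.825, 0.566, 0.0]
contact_force: [1.1, 0.6, -3.9]
width: 0.148
grasp_force: 78.0
```

Call:
servo_tool(deltas=[{"xyz": [0, 0, 0], "spin": 0}, {"xyz": [0, 0, 0], "spin": 0}, {"xyz": [0, 0, 0], "spin": 0}, {"xyz": [0, 0, 0], "spin": 0}, {"xyz": [0, 0, 0], "spin": 0}, {"xyz": [0, 0, 0], "spin": 0}, {"xyz": [0, 0, 0], "spin": 0}, {"xyz": [0, 0, 0], "spin": 0}])

```text
t: 24.37
eef_pos: [516.5, 221.3, 360.5]
orientation: [-0.0, 0.825, 0.566, -0.0]
contact_force: [-1.1, -0.2, -3.7]
width: 0.154
grasp_force: 78.0
```

```bash
sed -i '$d' m8.py
cat >> m8.py <<'E'
    k=near&(zz>-263)&(zz<-252)
    if k.sum()>200:
        A=np.c_[f[k],l[k],np.ones(k.sum())]; z=P[k][:,2]
        print(n,'slide-top plane slopes',np.round(np.linalg.lstsq(A,z,rcond=None)[0],3))
E
python3 m8.py 9
```

```text
[516.5 221.3 360.5] [-1.1 -0.2 -3.7]
wrist base/slides 9457 f [-55.5  55.3] l [-40.7  42.1] z [ 72.9  75.1  93.9 102.  102.9] 69.0
wrist deck 1656 f [-12.9  12.8] l [14.2 41.6] z [130.9 131.9 133.3 134.7 139.8] 68.9
wrist bar 7710 f [-19.7  17.7] l [-33.2  35.2] z [201.7 205.2 214.4 217.6 221.5] 87.1
wrist slide-top plane slopes [-0.0000e+00  9.0000e-03  1.0068e+02]
top base/slides 451 f [-54.8  56. ] l [-43.9  38.1] z [ 70.   73.3  94.3 105.  107.4] 69.5
top deck 93 f [-12.5  13.2] l [-44.4  -1.8] z [130.  130.4 133.3 137.6 139.2] 68.5
top bar 100 f [-10.   16.8] l [-37.6  -6.6] z [202.3 204.1 213.6 220.5 221.8] 43.4
side base/slides 998 f [-58.4  53.1] l [-43.4  41.9] z [ 72.5  75.5  96.1 103.8 106. ] 68.8
side deck 99 f [-15.7  10.4] l [-43.5  42.1] z [129.8 130.7 133.5 138.3 139.7] 67.9
side bar 174 f [-23.8  17.4] l [-37.4   8.3] z [201.1 202.8 213.5 219.9 221.5] 41.5
side slide-top plane slopes [-2.00000e-03 -5.00000e-03  1.00796e+02]
```

Underside at about 71 mm (15 mm above the rim), centred within about 1 mm, level, heading right and still. Handing in.

```bash
python3 -c "
from cell import r
print(r.close_job())"
```

```text
the job is handed in; nothing more can be done
None
```

I pinned the handle to the rack, carried the rack over the tip box and handed the job in at about 24 s, with it hanging still and level about 15 mm above dish B's rim, centred within about 1 mm and lengthwise with the dish; the judge's verdict was not shown.

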